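# Issue one heat-spreader block into the parts case and snap the case shut

### The job

Issue exactly one metal block from the bench dispenser into the open parts case: push the dispenser's sprung plunger all the way in so that the bottom block drops into the case, then let the plunger spring fully back out. Then swing the case's lid over and press it down until its catches hold it shut. Leave the other blocks in the magazine and the other things on the bench where they are.

Things in the scene. Friction and masses are not known exactly. Their poses are not given: they have to be found in the camera images.
- dispenser: Fixed block dispenser: grey pedestal 56 x 51 mm, foot 80 x 61 mm, slotted steel magazine 34 x 34 mm on top, open above, top (its highest part) 84 mm over the bench. Origin on the bench under the magazine's centre. The plunger stands out on its +y side and is pushed towards -y. Outlet ledge, 34 mm wide, top at z = 46 mm, reaches to y = -23 mm, over the case's near wall.
- slide_pad (a point): Centre of the outer (+y) face of the plunger's upright black push pad, 34 mm wide (x) x 34 mm high x 8 mm thick. At rest at dispenser (0, 79, 50) mm; moves towards the dispenser's -y as the plunger goes in. Behind it a 12 mm wide rod, bare for 39 mm. Axes as the dispenser's.
- slide (a joint): Plunger travel in m: 0 = fully out (rest), 0.037 = fully in (hard stop); past 0.034 counts as full stroke. Return spring about 4 N at rest, 9 N fully in. The block comes free only near the end of the stroke (about 0.032). Let go, the plunger springs back by itself and the next block drops into place.
- block_1: Bottom block in the magazine, the one to be issued: plain aluminium, 26 x 26 x 10 mm, 20 g (mass varies). Origin at the centre of its underside. At start at dispenser (0, 0), z = 46 mm.
- block_2: Middle block, the same make, on top of block_1 at start (z = 56 mm). Must stay in the magazine (drops 10 mm after block_1 is issued).
- block_3: Top block, the same make, z = 66 mm at start. Must stay in the magazine.
- case: Fixed grey parts case, open on top, 92 (x) x 110 (y) x 38 (z) mm, inside 84 x 101 mm, floor at z = 4 mm. Origin: centre of underside. Same yaw as the dispenser; its +y wall stands at the outlet, under the ledge, with two catch posts (12 mm wide, x = +-39 mm, 53 mm high) whose sprung balls hold the lid's free edge down. The lid is hinged at the -y wall.
- lid_hinge (a point): Middle of the lid's hinge axis, at case (0, -53, 42) mm; the axis is parallel to the case's x. Its axes are those of the case.
- lid_edge (a point): Middle of the outermost line of the lid's free edge, 101.5 mm from the hinge axis. The lid is a white plate 92 mm wide, 5 mm thick (2.5 mm either side of the plane through hinge axis and this point), 40 g. Closed, this point is at case (0, +48.5, 42) mm and the lid's top is 44.5 mm over the bench.
- case_lid (a joint): Lid angle in rad: 0 = shut, level; 1.57 = upright; above that it leans out to the case's -y; stop at 2.0. Starts at 1.55 to 1.85. A weak spring (under 1 N at the free edge) lifts it to about 1 rad if let go unlatched. Near 0.1 the edge meets the catches; 5 to 12 N straight down near the free edge then snaps it to 0, where they hold it.
- driver_a: Bystander: screwdriver with yellow handle, 170 mm, lying on the bench on the robot's side of dispenser and case.
- pot: Bystander: small steel pot, 52 mm across, 40 mm high, just beyond the case.
- lens_ring: Bystander: black ring, 48 mm across, 22 mm high, just beyond the dispenser.
Mind the look-alikes: they are no part of the job. Several things have the shape of the dispenser; the one meant has the colours described above.

How it is judged:
On the way, in this order (a step that is already met when the one before it is completed fails the run):
1. the plunger is pushed fully in (past 34 mm of its 37 mm stroke) (value of joint slide above 0.034 m), for 0.05 s.
2. the plunger has sprung back out and the bottom block is inside the case (value of joint slide below 0.003 m and x of block_1 in the frame of case between -0.042 and 0.042 m and y of block_1 in the frame of case between -0.051 and 0.051 m and z of block_1 in the frame of case between 0 and 0.034 m), for 0.2 s.
3. the lid is pressed shut (value of joint case_lid below 0.03 rad), for 0.1 s.
At the end, for the whole second after the job is handed in: block_1 at rest inside the case (origin within its walls, under 34 mm); lid held shut (within 0.03 rad); plunger out (within 3 mm); block_2 and block_3 one place lower in the magazine (within 6 mm of its axis, undersides at 46 and 56 mm, +-4 mm) (all of step 2 and value of joint case_lid below 0.03 rad and linear speed of block_1 below 0.02 m/s and x of block_2 in the frame of dispenser between -0.006 and 0.006 m and y of block_2 in the frame of dispenser between -0.006 and 0.006 m and x of block_3 in the frame of dispenser between -0.006 and 0.006 m and y of block_3 in the frame of dispenser between -0.006 and 0.006 m and height (world z) of block_2 between 0.042 and 0.05 m and height (world z) of block_3 between 0.052 and 0.06 m); the robot touches nothing.
It fails at once if a second block leaves the magazine (not (y of block_2 in the frame of dispenser above -0.012 m) or not (z of block_2 in the frame of dispenser below 0.08 m) or not (y of block_3 in the frame of dispenser above -0.012 m) or not (z of block_3 in the frame of dispenser below 0.08 m)).
It fails at once if a bystander is moved by more than 30 mm (distance of any of driver_a, pot, lens_ring from where it was at the start of the episode above 0.03 m).
It also fails if it takes over 48 s, if anything falls off the work surface, if the arm or the gripper's body presses on something with over 40 N, if the wrist force passes 120 N, or if a joint passes its speed limit or range.

### The arm

A 7-joint arm with a two-finger parallel gripper is mounted at the origin on the work surface. World frame = base frame: x ahead of the robot, y to its left, z up, the work surface at z = 0. Lengths are in m, angles in rad, forces in N, time in s.
With the tool pointing down it reaches from about 0.4 to 0.875 m from the base axis. Payload 19.3 kg.
Tool frame: the origin (TCP) lies between the finger pads; the fingertips stand 17 mm ahead of it and the grasp point (between the pads) lies 2 mm behind it; x points along the fingers, y is the direction in which the jaws open and shut, and the axes are right-handed (so a half turn about x gives the same grasp; the last joint's range is limited). The gripper opens to 85 mm and grips with 20 to 120 N. Pads are 22 mm wide; open, the fingers measure 114 mm over their backs; the gripper's body (76 mm by 85 mm) begins 54 mm behind the grasp point. The pads swing forward as they close: fully open they stand 13 mm farther back than shut.
Start: joints at [1.174, 0.521, -0.036, 1.599, 0.021, 1.021, -0.113], TCP at [0.201, -0.592, 0.248] pointing down, gripper open.
Joint ranges: [-2.91, 2.91], [-0.3, 2.13], [-1.5, 1.42], [0.17, 2.43], [-1.26, 4.41], [0.16, 1.93], [-2.52, 2.52]. Speed limits (rad/s): [1.89, 1.89, 2.39, 2.39, 3.01, 3.01, 3.01].

### API

Orientations are given as [roll, pitch, yaw] about the fixed x, y, z axes, in that order (R = Rz(yaw) Ry(pitch) Rx(roll)).
In Python, from workcell import bot gives the robot as it stands.
- The arm moves only by the shell command python3 -m creep 'ROWS' [FORCE]. ROWS is JSON, a list of rows, each an object of numbers: "wx", "wy", "wz": the turn, a rotation vector about the tool's x, y, z in degrees; "tx", "ty", "tz": the shift along the tool's x, y, z in m; "claw": the closure, from 0 (fully open) to 1 (shut). A call has 1 to 8 rows; each row is the pose to reach, as a shift and turn from the pose measured when the call began, along the tool's axes at that moment; what a row does not reach only later rows make up. A row lasts 1/10 s, in which the tool goes at most 50 mm and 8.59 degrees, less where a joint would pass 70% of its speed; a pose out of reach is approached as far as the arm can. A call with a gripper value outside its range is refused whole. The fingers move at their own pace and stop on an object; FORCE is the grip in N (left out, the last holds). Time passes only in rows, so rows that repeat a pose let the fingers close. It gives the time, the measured TCP pose, the force and the opening at its end, in the units of the state.
- bot.observe(): the state, without advancing time (a new reading comes with each control period).
- bot.grab_frame(name): name is "scene" or "side" or "wrist"; returns the picture (400x640x3 uint8, blue, green, red); there is no depth.
- bot.get_calibration(name): a dict with "fx", "fy", "cx", "cy" (pixels), "dist_coeffs" ([k1, k2, p1, p2, k3] as OpenCV has them; the pictures are not rectified), "R" (3x3) and "t" (3): a world point X has camera coordinates R X + t. Camera axes: x right, y down, z forward; pixel columns grow to the right and rows downward; lengths in m; the calibration is good to about 2 mm. A picture is of the moment at which its call begins: read the wrist's pose just before it. get_calibration takes no time and is no camera call; for the wrist camera it gives the pose at the moment of the call.
- bot.job_done(): hands the job in, once; it reports no verdict.
The state is a dict: "clock": time; "qpos": joint angles; "qd": joint speeds; "joint_efforts": joint torques, N m; "position": TCP position; "tool_rot": TCP orientation; "force": force on the tool from outside, world axes, zero at the start; "moment": the same for the moment, N m; "grip_width": finger opening in m.
Only numpy, scipy, OpenCV 4.12 (cv2) and the standard library are available. Lean on these libraries where they do the work, as an engineer would, in place of code of your own. Each camera call takes 0.05 s, during which the arm holds its last target.

## Working session

There is one attempt and no reset: what is moved stays moved. The work goes in short steps, Python scripts to look and compute and a shell command to move; the robot and the scene stay as the last step left them, time stands still between calls to the robot, and variables do not carry over. Pictures are saved under pics/ and viewed, and the job is handed in when it is done.

```bash
ls; mkdir -p pics
python3 - <<'E'
from workcell import bot
import cv2
print(bot.observe())
for n in ("scene","side","wrist"):
    c=bot.get_calibration(n); print(n,c)
    cv2.imwrite(f"pics/{n}0.png",bot.grab_frame(n))
E
```

```text
pics
{'clock': 0.0, 'qpos': array([ 1.17383101,  0.52201059, -0.03635365,  1.60000034,  0.02121187,
        1.0211273 , -0.11277973]), 'qd': array([ 1.09144041e-04, -2.69691135e-03,  5.85362399e-04, -1.58074627e-03,
        9.46314888e-05,  6.32158876e-04,  1.52556199e-03]), 'joint_efforts': array([ 2.82152563e-03, -9.27092314e+01,  1.98036723e+00, -3.69930124e+01,
        1.77401322e-02,  8.25597032e-03, -2.86361910e-05]), 'position': array([ 0.20048545, -0.59162789,  0.24773032]), 'tool_rot': array([-1.50089181,  1.5696362 ,  1.96750529]), 'force': array([ 0.18151641, -0.02034946, -0.05350237]), 'moment': array([ 0.07303622,  0.05955241, -0.04280353]), 'grip_width': 0.0854220305640313}
scene {'fx': 371.2528253026123, 'fy': 371.2528253026123, 'cx': 321.2677752466214, 'cy': 203.70795187745924, 'dist_coeffs': array([0.01039403, 0.        , 0.        , 0.        , 0.        ]), 'R': array([[-0.65749081,  0.7533156 ,  0.01488079],
       [ 0.61790126,  0.55039314, -0.56148502],
       [-0.43116571, -0.35997638, -0.82735309]]), 't': array([ 0.38013024, -0.28848219,  0.97021216])}
side {'fx': 514.2959898638154, 'fy': 514.2959898638154, 'cx': 313.7010143034023, 'cy': 198.37080566408613, 'dist_coeffs': array([-0.03107486,  0.        ,  0.        ,  0.        ,  0.        ]), 'R': array([[-0.94819505, -0.31737329, -0.01415444],
       [-0.22242444,  0.69501595, -0.68372524],
       [ 0.22683369, -0.64515659, -0.72960226]]), 't': array([0.54596408, 0.19277786, 0.93976884])}
wrist {'fx': 279.52676036410037, 'fy': 279.52676036410037, 'cx': 321.63608764505926, 'cy': 198.81529419308347, 'dist_coeffs': array([-0.05055161,  0.        ,  0.        ,  0.        ,  0.        ]), 'R': array([[ 0.32026774, -0.94732633, -0.00117882],
       [-0.91510299, -0.30969514,  0.25821586],
       [-0.24497976, -0.08161947, -0.96608653]]), 't': array([-0.6242275 , -0.03405278,  0.37936817])}
```

View pics/scene0.png

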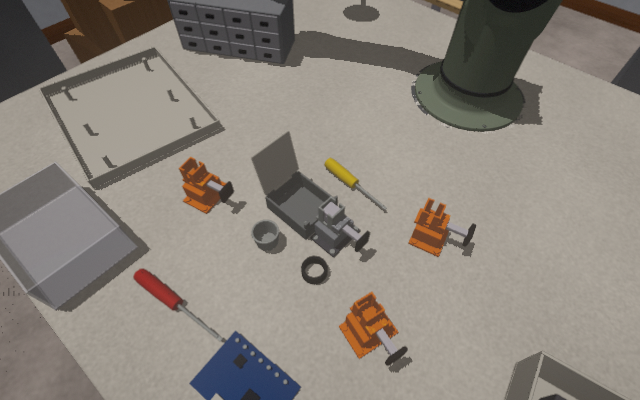

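View pics/side0.png

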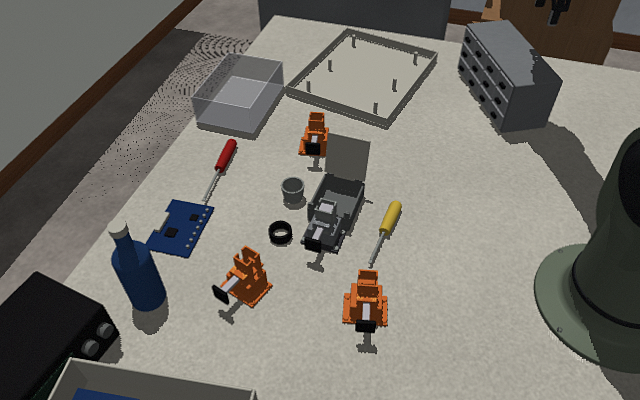

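View pics/wrist0.png

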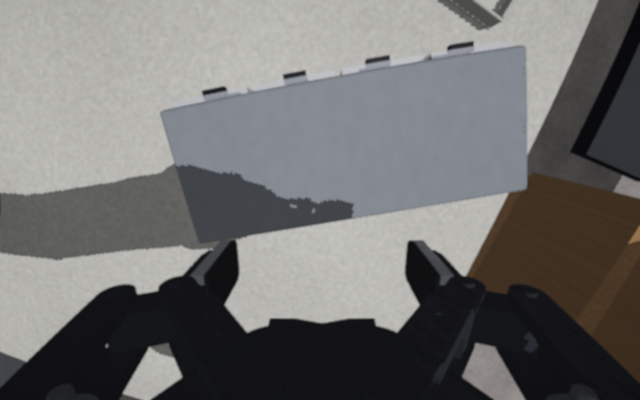

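Candidates in the scene view are three orange dispensers at (205,185), (432,228) and (370,325), and the grey one with a case and white lid at (333,225). I choose the grey one and check it in crops.

Run:
```python
import cv2,numpy as np
a=cv2.imread("pics/scene0.png")[125:265,240:400]
b=cv2.imread("pics/side0.png")[125:275,260:410]
a=cv2.resize(a,None,fx=5,fy=5,interpolation=cv2.INTER_CUBIC);b=cv2.resize(b,None,fx=4,fy=4,interpolation=cv2.INTER_CUBIC)
b=cv2.resize(b,(600,600))
for im,x0,y0,s in((a,240,125,5),(b,260,125,4)):
    for k in range(0,im.shape[1],20*s): cv2.putText(im,str(x0+k//s),(k,10),0,.35,(0,0,255),1);im[::4,k]=(0,0,255)
    for k in range(0,im.shape[0],20*s): cv2.putText(im,str(y0+k//s),(0,k+10),0,.35,(0,0,255),1);im[k,::4]=(0,0,255)
a=a[:600]; cv2.imwrite("pics/ca.png",a);cv2.imwrite("pics/cb.png",b)
```

```text
(no output)
```

View pics/ca.png

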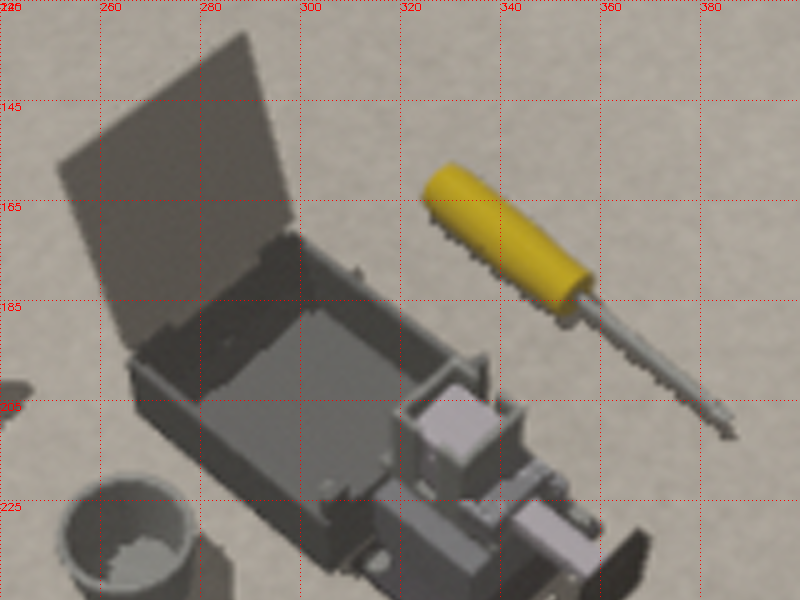

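View pics/cb.png

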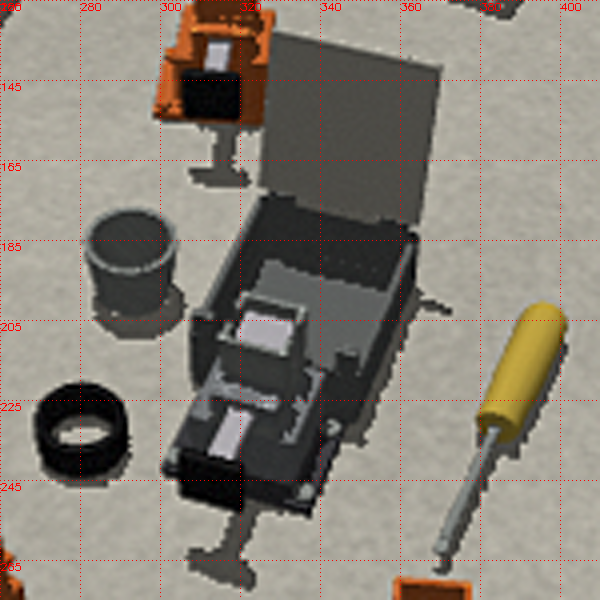

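```bash
cat > fit.py <<'E'
from workcell import bot
import cv2,numpy as np
from scipy.optimize import least_squares
cal={n:bot.get_calibration(n) for n in("scene","side")}
def proj(n,P):
    c=cal[n];K=np.array([[c["fx"],0,c["cx"]],[0,c["fy"],c["cy"]],[0,0,1]])
    return cv2.projectPoints(np.asarray(P,float).reshape(-1,1,3),cv2.Rodrigues(np.asarray(c["R"]))[0],np.asarray(c["t"]),K,c["dist_coeffs"])[0][:,0]
def model(p):
    x,y,yaw,cx,cy,th=p
    c,s=np.cos(yaw),np.sin(yaw);R=np.array([[c,-s,0],[s,c,0],[0,0,1]]);o=np.array([x,y,0])
    D=lambda a,b,z:o+R@np.array([a,b,z])/1000
    C=lambda a,b,z:o+R@(np.array([a,b,z])/1000+[cx,cy,0])
    L=lambda a,r,h=0:C(a,-53+r*np.cos(th)-h*np.sin(th),42+r*np.sin(th)+h*np.cos(th))
    return D,C,L
obs={"scene":[("L",(46,101.5),(252,158)),("L",(-46,101.5),(289,131.6)),("C",(46,-55,38),(266.6,196)),("C",(-46,-55,38),(298.6,171.4)),
 ("D",(17,-17,84),(319.4,207)),("D",(17,17,84),(332.4,217.4)),("D",(-17,17,84),(344.4,206)),("C",(46,55,0),(306,240))],
"side":[("L",(46,101.5),(328,133)),("L",(-46,101.5),(370.3,142)),("C",(-46,-55,38),(364.5,183.8)),("C",(46,-55,38),(326,173.3)),
 ("D",(17,-17,84),(320,198.8)),("D",(-17,-17,84),(336,202.5)),("D",(17,17,84),(317,208.7)),("D",(-17,17,84),(334,211.7)),
 ("D",(17,79,67),(305,237.5)),("D",(-17,79,67),(320.8,240)),("D",(17,79,33),(305.5,249)),("D",(-17,79,33),(320,252.5))]}
def res(p,full=False):
    m=dict(zip("DCL",model(p)));r=[]
    for n in obs:
        P=[m[k](*a) for k,a,_ in obs[n]]
        r.append(proj(n,P)-np.array([q for *_,q in obs[n]]))
    if full:return r
    return np.r_[np.concatenate(r).ravel(),(p[3])/.002,(p[4]+.078)/.01]
if __name__=="__main__":
    best=min((least_squares(res,[.6,0.,yw,0,-.078,1.7],loss="soft_l1") for yw in np.arange(-3,3.2,.7)),key=lambda s:s.cost)
    p=best.x;print(p,best.cost)
    for r in res(p,True):print(r.round(1).tolist())
    np.save("p.npy",p)
    D,C,L=model(p)
    print("pad",D(0,79,50),"edge",L(0,101.5),"hinge",C(0,-53,42),"closed edge",C(0,48.5,42), "maxreach lid",np.degrees(p[5]))
    for n,uv in(("scene",(265,233)),("scene",(315,270)),("side",(292,190)),("side",(281,234)),("side",(399,204)),("side",(371,265)),("scene",(331,165)),("scene",(386,211))):
        c=cal[n];K=np.array([[c["fx"],0,c["cx"]],[0,c["fy"],c["cy"]],[0,0,1]])
        d=cv2.undistortPoints(np.array([[uv]],float),K,c["dist_coeffs"])[0,0];R=np.array(c["R"]);o=-R.T@c["t"];v=R.T@[*d,1]
        X=o+v*(.02-o[2])/v[2];print(n,uv,X.round(3), "disp", (model([0,0,0,0,0,0])and np.array([[np.cos(p[2]),np.sin(p[2])],[-np.sin(p[2]),np.cos(p[2])]])@(X[:2]-p[:2])).round(3))
E
python3 fit.py
```

```text
[ 5.50108084e-01 -1.33358099e-03 -1.91471718e-02  1.06226647e-03
 -7.20141300e-02  1.77352693e+00] 20.147025991822932
[[0.8, -1.1], [1.0, -2.1], [-0.2, 0.9], [0.5, -1.2], [-1.1, -0.9], [0.2, -0.3], [0.7, -0.7], [1.5, -0.3]]
[[-1.2, -1.5], [-0.6, -1.2], [-0.2, -1.0], [-2.1, -0.1], [0.4, -2.3], [0.7, -1.9], [-2.3, -0.1], [-2.7, 1.1], [-1.2, 0.2], [0.0, 2.3], [-1.2, -0.2], [0.9, 0.8]]
pad [0.55162062 0.07765194 0.05      ] edge [ 0.54838536 -0.14677788  0.14142132] hinge [ 0.54877663 -0.12634513  0.042     ] closed edge [ 0.55071995 -0.02486374  0.042     ] maxreach lid 101.61560771709546
scene (265, 233) [ 0.647 -0.081  0.02 ] disp [ 0.099 -0.078]
scene (315, 270) [0.641 0.04  0.02 ] disp [0.09  0.043]
side (292, 190) [ 0.651 -0.076  0.02 ] disp [ 0.102 -0.072]
side (281, 234) [0.629 0.047 0.02 ] disp [0.078 0.05 ]
side (399, 204) [ 0.42  -0.106  0.02 ] disp [-0.128 -0.107]
side (371, 265) [0.438 0.066 0.02 ] disp [-0.113  0.065]
scene (331, 165) [ 0.436 -0.097  0.02 ] disp [-0.112 -0.097]
scene (386, 211) [0.454 0.061 0.02 ] disp [-0.097  0.061]
```

```bash
cat > tool.py <<'E'
from workcell import bot
import numpy as np,sys
from scipy.spatial.transform import Rotation as Ro
def st():
    o=bot.observe();return o,Ro.from_euler("xyz",o["tool_rot"]).as_matrix()
def plan(pos,jaw=None):
    o,R=st()
    out=R.T@(np.array(pos)-o["position"])
    print("t(mm)",(out*1000).round(1),"pos",o["position"].round(4),"F",o["force"].round(1))
    if jaw is not None:
        z=np.cross([0,0,-1],jaw);T=np.c_[[0,0,-1],jaw,z]
        print("w(deg)",np.degrees(Ro.from_matrix(R.T@T).as_rotvec()).round(1))
if __name__=="__main__":
    o,R=st();print(R.round(3));
    for j in([1,0.,0],[-1,0.,0],[0,1.,0],[0,-1.,0]): plan([.552,.14,.2],np.array(j))
E
python3 tool.py
```

```text
[[-0.     0.321 -0.947]
 [ 0.001 -0.947 -0.321]
 [-1.    -0.001  0.   ]]
t(mm) [  48.3 -580.1 -567.7] pos [ 0.2005 -0.5917  0.2479] F [-0.8 -0.1  0.3]
w(deg) [-71.3  -0.    0. ]
t(mm) [  48.3 -580.1 -567.7] pos [ 0.2005 -0.5917  0.2479] F [-0.8 -0.1  0.3]
w(deg) [108.7   0.    0. ]
t(mm) [  48.3 -580.1 -567.7] pos [ 0.2005 -0.5917  0.2479] F [-0.8 -0.1  0.3]
w(deg) [-1.613e+02 -1.000e-01  0.000e+00]
t(mm) [  48.3 -580.1 -567.7] pos [ 0.2005 -0.5917  0.2479] F [-0.8 -0.1  0.3]
w(deg) [18.7  0.   0. ]
```

```bash
python3 -m creep '[{"tx":-0.03,"ty":-0.04,"tz":-0.03,"wx":-8,"claw":1},{"tx":-0.03,"ty":-0.15,"tz":-0.31,"wx":-16,"claw":1},{"tx":-0.03,"ty":-0.15,"tz":-0.31,"wx":-24,"claw":1},{"tx":-0.03,"ty":-0.15,"tz":-0.31,"wx":-32,"claw":1},{"tx":-0.03,"ty":-0.15,"tz":-0.31,"wx":-40,"claw":1},{"tx":-0.03,"ty":-0.15,"tz":-0.31,"wx":-48,"claw":1},{"tx":-0.03,"ty":-0.15,"tz":-0.31,"wx":-56,"claw":1},{"tx":-0.03,"ty":-0.15,"tz":-0.31,"wx":-64,"claw":1}]' 30; python3 tool.py
```

```text
[[-0.     0.321 -0.947]
 [ 0.001 -0.947 -0.321]
 [-1.    -0.001  0.   ]]
t(mm) [  48.3 -580.1 -567.7] pos [ 0.2005 -0.5917  0.2479] F [-0.8 -0.1  0.3]
w(deg) [-71.3  -0.    0. ]
t(mm) [  48.3 -580.1 -567.7] pos [ 0.2005 -0.5917  0.2479] F [-0.8 -0.1  0.3]
w(deg) [108.7   0.    0. ]
t(mm) [  48.3 -580.1 -567.7] pos [ 0.2005 -0.5917  0.2479] F [-0.8 -0.1  0.3]
w(deg) [-1.613e+02 -1.000e-01  0.000e+00]
t(mm) [  48.3 -580.1 -567.7] pos [ 0.2005 -0.5917  0.2479] F [-0.8 -0.1  0.3]
w(deg) [18.7  0.   0. ]$[0]: bad value
```

```bash
python3 -m creep '[{"wx":0,"wy":0,"wz":0,"tx":-0.03,"ty":0,"tz":0,"claw":1}]' 30; python3 -m creep --help|head -20
```

```text
clock: 0.25
position: [0.2, -0.5902, 0.2748]
tool_rot: [-1.502, 1.564, 1.966]
force: [-0.2, -1.3, 1.3]
grip_width: 0.0734invalid input: not JSON, or not a number
```

All seven keys are needed in each row. Continuing.

```bash
python3 -m creep '[{"wx":-8,"wy":0,"wz":0,"tx":-0.01,"ty":-0.02,"tz":-0.04,"claw":1},{"wx":-16,"wy":0,"wz":0,"tx":-0.01,"ty":-0.04,"tz":-0.08,"claw":1},{"wx":-24,"wy":0,"wz":0,"tx":-0.01,"ty":-0.06,"tz":-0.12,"claw":1},{"wx":-32,"wy":0,"wz":0,"tx":-0.01,"ty":-0.08,"tz":-0.16,"claw":1},{"wx":-40,"wy":0,"wz":0,"tx":-0.01,"ty":-0.1,"tz":-0.2,"claw":1},{"wx":-48,"wy":0,"wz":0,"tx":-0.01,"ty":-0.12,"tz":-0.24,"claw":1},{"wx":-56,"wy":0,"wz":0,"tx":-0.01,"ty":-0.15,"tz":-0.27,"claw":1},{"wx":-64,"wy":0,"wz":0,"tx":-0.01,"ty":-0.18,"tz":-0.3,"claw":1}]' 30; python3 tool.py|head -5
```

```text
clock: 1.05
position: [0.427, -0.3218, 0.2857]
tool_rot: [-2.607, 1.564, 1.985]
force: [0.5, -0.0, -0.4]
grip_width: -0.0005
[[-0.003  0.993 -0.12 ]
 [ 0.007 -0.12  -0.993]
 [-1.    -0.004 -0.006]]
t(mm) [  88.4   68.8 -472.9] pos [ 0.427  -0.3218  0.2857] F [ 0.5 -0.  -0.4]
w(deg) [-6.9 -0.4  0.2]
```

```bash
python3 -m creep '[{"wx":-5.8,"wy":0,"wz":0,"tx":0.01,"ty":0.01,"tz":-0.05,"claw":1},{"wx":-5.8,"wy":0,"wz":0,"tx":0.01,"ty":0.02,"tz":-0.1,"claw":1},{"wx":-5.8,"wy":0,"wz":0,"tx":0.01,"ty":0.03,"tz":-0.15,"claw":1},{"wx":-5.8,"wy":0,"wz":0,"tx":0.01,"ty":0.04,"tz":-0.2,"claw":1},{"wx":-5.8,"wy":0,"wz":0,"tx":0.01,"ty":0.05,"tz":-0.25,"claw":1},{"wx":-5.8,"wy":0,"wz":0,"tx":0.01,"ty":0.06,"tz":-0.3,"claw":1},{"wx":-5.8,"wy":0,"wz":0,"tx":0.01,"ty":0.068,"tz":-0.35,"claw":1},{"wx":-5.8,"wy":0,"wz":0,"tx":0.01,"ty":0.068,"tz":-0.4,"claw":1}]';python3 -m creep '[{"wx":0,"wy":0,"wz":0,"tx":0,"ty":0,"tz":-0.05,"claw":1},{"wx":0,"wy":0,"wz":0,"tx":0,"ty":0,"tz":-0.08,"claw":1},{"wx":0,"wy":0,"wz":0,"tx":0,"ty":0,"tz":-0.08,"claw":1},{"wx":0,"wy":0,"wz":0,"tx":0,"ty":0,"tz":-0.08,"claw":1}]'
python3 - <<'E'
from workcell import bot
import cv2,pickle
c=bot.get_calibration("wrist");o=bot.observe();im=bot.grab_frame("wrist")
cv2.imwrite("pics/w1.png",im);pickle.dump((c,o),open("w1.pkl","wb"));print(o["position"],o["qd"].round(3))
E
```

```text
clock: 1.85
position: [0.5418, 0.0599, 0.2777]
tool_rot: [-2.711, 1.563, 1.981]
force: [0.5, -0.9, 0.4]
grip_width: 0.0
clock: 2.25
position: [0.5432, 0.1403, 0.278]
tool_rot: [-2.625, 1.563, 2.069]
force: [1.1, -0.8, -0.7]
grip_width: -0.0001
[0.54322325 0.14031685 0.27796002] [ 0.032 -0.006  0.018  0.007  0.001  0.001  0.008]
```

View pics/w1.png

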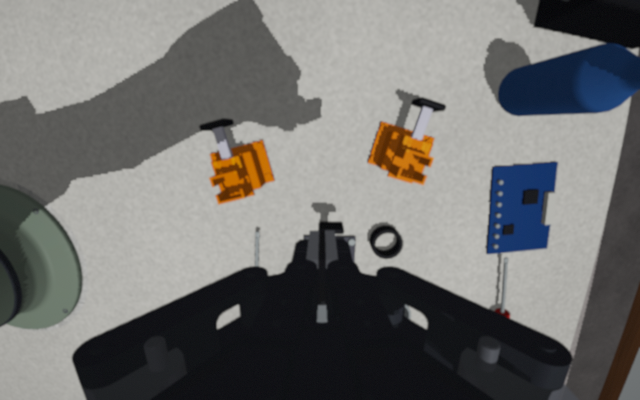

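```bash
python3 - <<'E'
import fit,pickle,numpy as np,cv2
c,o=pickle.load(open("w1.pkl","rb"));fit.cal["wrist"]=c
D,C,L=fit.model(np.load("p.npy"))
P=fit.proj("wrist",[D(-17,79,67),D(17,79,67),D(17,71,67),D(-17,71,67)]);print(P.round(1))
for t in ("wrist",):
    im=cv2.imread("pics/w1.png")[195:275,240:400];im=cv2.resize(im,None,fx=5,fy=5)
    for u,v in P: cv2.circle(im,(int((u-240)*5),int((v-195)*5)),4,(0,0,255),1)
    cv2.imwrite("pics/w1c.png",im)
E
python3 tool.py|head -5
```

```text
[[317.  228.1]
 [343.5 228.1]
 [343.3 233.9]
 [317.1 233.9]]
[[-0.003  1.    -0.02 ]
 [ 0.006 -0.02  -1.   ]
 [-1.    -0.003 -0.006]]
t(mm) [78.   8.8 -0.4] pos [0.5434 0.1393 0.278 ] F [-0.2 -0.8 -0.1]
w(deg) [-1.2 -0.4  0.2]
```

View pics/w1c.png

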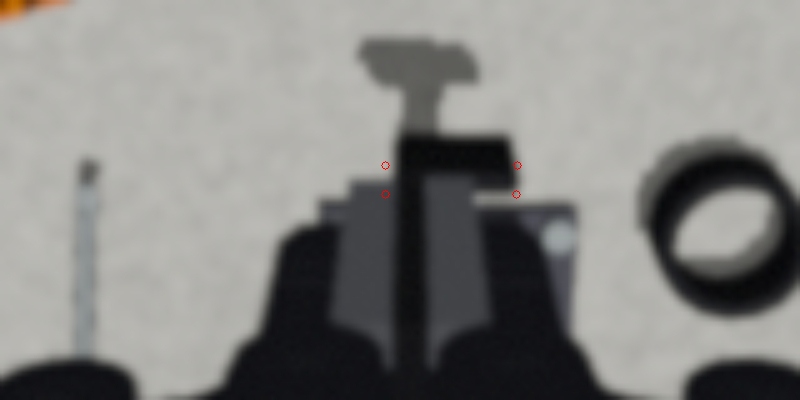

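The wrist view shows the grey dispenser's black pad at about (331,228), within 1 mm of the fit. I'm descending in front of it.

```bash
python3 -m creep '[{"wx":0,"wy":0,"wz":0,"tx":0.05,"ty":0.004,"tz":0.01,"claw":1},{"wx":0,"wy":0,"wz":0,"tx":0.1,"ty":0.008,"tz":0.018,"claw":1},{"wx":0,"wy":0,"wz":0,"tx":0.15,"ty":0.008,"tz":0.018,"claw":1},{"wx":0,"wy":0,"wz":0,"tx":0.19,"ty":0.008,"tz":0.018,"claw":1},{"wx":0,"wy":0,"wz":0,"tx":0.225,"ty":0.008,"tz":0.018,"claw":1},{"wx":0,"wy":0,"wz":0,"tx":0.225,"ty":0.008,"tz":0.018,"claw":1},{"wx":0,"wy":0,"wz":0,"tx":0.225,"ty":0.008,"tz":0.018,"claw":1}]'
python3 - <<'E'
from workcell import bot
import cv2
a=bot.grab_frame("scene")[150:290,250:430];b=bot.grab_frame("side")[150:290,230:410]
cv2.imwrite("pics/d1.png",cv2.resize(cv2.vconcat([a,b]),None,fx=2.1*1,fy=2.1,interpolation=2))
E
```

```text
clock: 3.0
position: [0.5505, 0.1218, 0.0536]
tool_rot: [-2.559, 1.564, 2.132]
force: [1.6, 0.7, -0.3]
grip_width: 0.0002
```

View pics/d1.png

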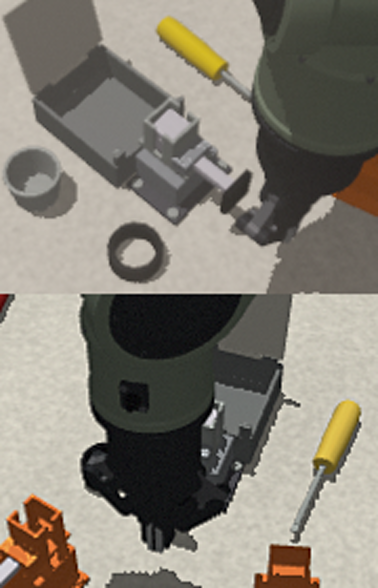

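```bash
python3 -m creep '[{"wx":0,"wy":0,"wz":0,"tx":0,"ty":0.001,"tz":0.015,"claw":1},{"wx":0,"wy":0,"wz":0,"tx":0,"ty":0.001,"tz":0.03,"claw":1},{"wx":0,"wy":0,"wz":0,"tx":0,"ty":0.001,"tz":0.04,"claw":1},{"wx":0,"wy":0,"wz":0,"tx":0,"ty":0.001,"tz":0.04,"claw":1}]';python3 -m creep '[{"wx":0,"wy":0,"wz":0,"tx":0,"ty":0,"tz":0.01,"claw":1},{"wx":0,"wy":0,"wz":0,"tx":0,"ty":0,"tz":0.02,"claw":1}]';python3 -m creep '[{"wx":0,"wy":0,"wz":0,"tx":0,"ty":0,"tz":0.007,"claw":1},{"wx":0,"wy":0,"wz":0,"tx":0,"ty":0,"tz":0.007,"claw":1}]'
```

```text
clock: 3.5
position: [0.5522, 0.0805, 0.0554]
tool_rot: [3.057, 1.564, 1.463]
force: [1.8, 5.1, 3.9]
grip_width: 0.0002
clock: 3.7
position: [0.5517, 0.0615, 0.0555]
tool_rot: [3.023, 1.562, 1.43]
force: [-1.3, 10.3, 1.9]
grip_width: -0.0001
clock: 3.9
position: [0.5515, 0.0547, 0.0556]
tool_rot: [3.027, 1.561, 1.433]
force: [-0.0, 7.8, -0.8]
grip_width: 0.0001
```

```bash
python3 -m creep '[{"wx":0,"wy":0,"wz":0,"tx":0,"ty":0,"tz":0.003,"claw":1},{"wx":0,"wy":0,"wz":0,"tx":0,"ty":0,"tz":0.003,"claw":1}]';python3 -m creep '[{"wx":0,"wy":0,"wz":0,"tx":0,"ty":0,"tz":0.003,"claw":1},{"wx":0,"wy":0,"wz":0,"tx":0,"ty":0,"tz":0.003,"claw":1}]'
```

```text
clock: 4.1
position: [0.5514, 0.0527, 0.0556]
tool_rot: [3.021, 1.559, 1.428]
force: [0.8, 8.4, -2.6]
grip_width: -0.0001
clock: 4.3
position: [0.5514, 0.0514, 0.0557]
tool_rot: [3.011, 1.557, 1.419]
force: [1.8, 10.4, -3.1]
grip_width: 0.0
```

```bash
python3 -m creep '[{"wx":0,"wy":0,"wz":0,"tx":0,"ty":0,"tz":0.004,"claw":1},{"wx":0,"wy":0,"wz":0,"tx":0,"ty":0,"tz":0.004,"claw":1}]';python3 -m creep '[{"wx":0,"wy":0,"wz":0,"tx":0,"ty":0,"tz":0.004,"claw":1},{"wx":0,"wy":0,"wz":0,"tx":0,"ty":0,"tz":0.004,"claw":1}]';  python3 - <<'E'
from workcell import bot
import cv2
a=bot.grab_frame("scene")[150:290,250:430]
cv2.imwrite("pics/d2.png",cv2.resize(a,None,fx=4,fy=4,interpolation=2))
E
```

```text
clock: 4.5
position: [0.5514, 0.0512, 0.0559]
tool_rot: [2.99, 1.551, 1.401]
force: [0.1, 21.3, -6.0]
grip_width: -0.0002
clock: 4.7
position: [0.5513, 0.0512, 0.0559]
tool_rot: [2.984, 1.546, 1.398]
force: [0.3, 23.5, -6.0]
grip_width: 0.0
```

View pics/d2.png

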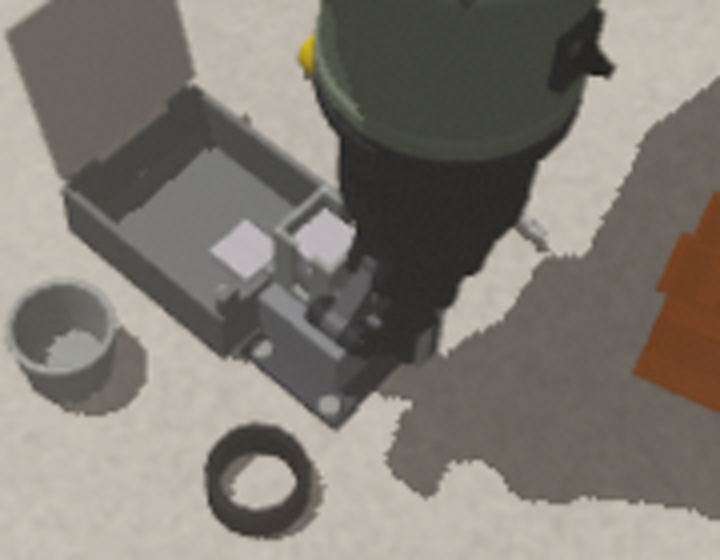

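Hard stop reached (TCP y stalled at 0.0512 with 23 N), and a block shows at the outlet (scene ≈(311,212)). Retracting.

```bash
python3 -m creep '[{"wx":0,"wy":0,"wz":0,"tx":0,"ty":0,"tz":-0.02,"claw":1},{"wx":0,"wy":0,"wz":0,"tx":0,"ty":0,"tz":-0.045,"claw":1},{"wx":0,"wy":0,"wz":0,"tx":0,"ty":0,"tz":-0.07,"claw":1},{"wx":0,"wy":0,"wz":0,"tx":0,"ty":0,"tz":-0.07,"claw":1},{"wx":0,"wy":0,"wz":0,"tx":-0.05,"ty":0,"tz":-0.07,"claw":1},{"wx":0,"wy":0,"wz":0,"tx":-0.1,"ty":0,"tz":-0.07,"claw":1},{"wx":0,"wy":0,"wz":0,"tx":-0.15,"ty":0,"tz":-0.07,"claw":1},{"wx":0,"wy":0,"wz":0,"tx":-0.19,"ty":0,"tz":-0.07,"claw":1}]';  python3 - <<'E'
from workcell import bot
import cv2
a=bot.grab_frame("scene")[150:290,250:430];b=bot.grab_frame("side")[150:290,230:410]
cv2.imwrite("pics/d3.png",cv2.resize(cv2.vconcat([a,b]),None,fx=2.1,fy=2.1,interpolation=2))
E
```

```text
clock: 5.55
position: [0.5515, 0.1157, 0.2505]
tool_rot: [2.933, 1.546, 1.347]
force: [0.8, -1.0, 0.3]
grip_width: 0.0001
```

View pics/d3.png

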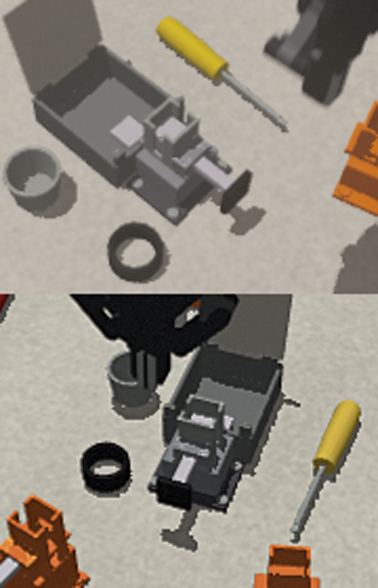

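```bash
python3 - <<'E'
from workcell import bot
import cv2,numpy as np,fit
D,C,L=fit.model(np.load("p.npy"))
im=bot.grab_frame("scene");cv2.imwrite("pics/s4raw.png",im)
c=fit.cal["scene"]
K=np.array([[c["fx"],0,c["cx"]],[0,c["fy"],c["cy"]],[0,0,1]])
R=np.array(c["R"]);o=-R.T@c["t"]
p=np.load("p.npy")
d=cv2.undistortPoints(np.array([[(311.,212.)]]),K,c["dist_coeffs"])[0,0];v=R.T@[*d,1]
for z in(.014,.056):
    X=o+v*(z-o[2])/v[2];q=np.array([[np.cos(p[2]),np.sin(p[2])],[-np.sin(p[2]),np.cos(p[2])]])@(X[:2]-p[:2]);print(z,q-p[3:5],q)
im=cv2.resize(im[180:250,280:380],None,fx=8,fy=8,interpolation=2)
cv2.imwrite("pics/s4.png",im)
E
python3 tool.py|head -5
```

```text
0.014 [0.00124633 0.02268414] [ 0.0023086  -0.04932999]
0.056 [0.02084181 0.04148195] [ 0.02190407 -0.03053218]
[[ 0.008  1.    -0.016]
 [ 0.024 -0.016 -1.   ]
 [-1.     0.008 -0.024]]
t(mm) [ 50.6  -1.2 -23. ] pos [0.5524 0.1157 0.2501] F [ 0.1 -0.4 -0.7]
w(deg) [-0.9 -1.4 -0.5]
```

View pics/s4.png

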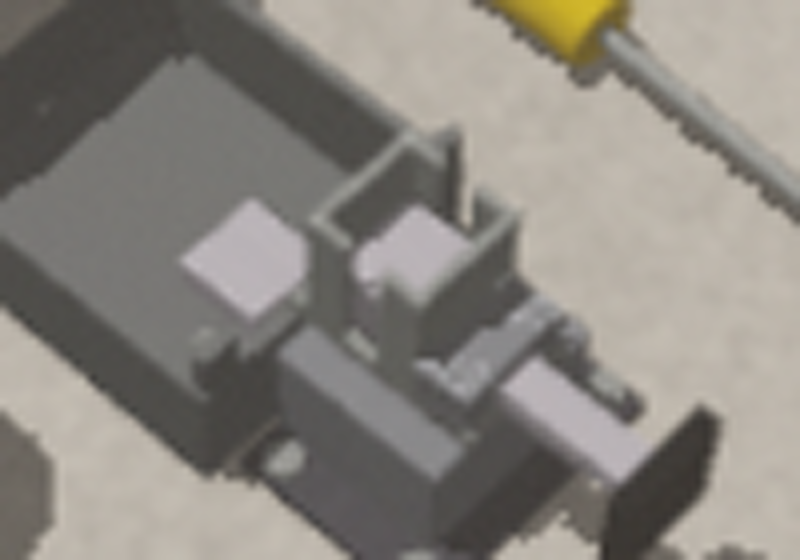

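Run:
```python
import cv2,numpy as np,fit
for n,uv in(("scene",(227,192)),("scene",(205,208)),("side",(314,147)),("side",(317,115)),("side",(300,155)),("side",(328,152))):
    c=fit.cal[n];K=np.array([[c["fx"],0,c["cx"]],[0,c["fy"],c["cy"]],[0,0,1]])
    R=np.array(c["R"]);o=-R.T@c["t"];d=cv2.undistortPoints(np.array([[uv]],float),K,c["dist_coeffs"])[0,0];v=R.T@[*d,1]
    for z in (0.,.05): print(n,uv,z,(o+v*(z-o[2])/v[2]).round(3))
```

```text
scene (227, 192) 0.0 [ 0.625 -0.222  0.   ]
scene (227, 192) 0.05 [ 0.642 -0.187  0.05 ]
scene (205, 208) 0.0 [ 0.681 -0.225  0.   ]
scene (205, 208) 0.05 [ 0.694 -0.19   0.05 ]
side (314, 147) 0.0 [ 0.657 -0.246  0.   ]
side (314, 147) 0.05 [ 0.639 -0.192  0.05 ]
side (317, 115) 0.0 [ 0.69  -0.368  0.   ]
side (317, 115) 0.05 [ 0.669 -0.306  0.05 ]
side (300, 155) 0.0 [ 0.68  -0.209  0.   ]
side (300, 155) 0.05 [ 0.66  -0.157  0.05 ]
side (328, 152) 0.0 [ 0.62  -0.239  0.   ]
side (328, 152) 0.05 [ 0.603 -0.186  0.05 ]
```

```bash
python3 -m creep '[{"wx":0,"wy":-1.4,"wz":-0.5,"tx":-0.008,"ty":-0.005,"tz":0.05,"claw":1},{"wx":0,"wy":-1.4,"wz":-0.5,"tx":-0.008,"ty":-0.005,"tz":0.1,"claw":1},{"wx":0,"wy":-1.4,"wz":-0.5,"tx":-0.008,"ty":-0.005,"tz":0.15,"claw":1},{"wx":0,"wy":-1.4,"wz":-0.5,"tx":-0.008,"ty":-0.005,"tz":0.2,"claw":1},{"wx":0,"wy":-1.4,"wz":-0.5,"tx":-0.008,"ty":-0.005,"tz":0.25,"claw":1},{"wx":0,"wy":-1.4,"wz":-0.5,"tx":-0.008,"ty":-0.005,"tz":0.3,"claw":1},{"wx":0,"wy":-1.4,"wz":-0.5,"tx":-0.008,"ty":-0.005,"tz":0.335,"claw":1},{"wx":0,"wy":-1.4,"wz":-0.5,"tx":-0.008,"ty":-0.005,"tz":0.335,"claw":1}]';python3 tool.py|head -5
```

```text
clock: 6.5
position: [0.5399, -0.2255, 0.248]
tool_rot: [-1.233, 1.567, -2.828]
force: [-0.5, 0.4, 0.1]
grip_width: 0.0001
[[-0.004  1.    -0.024]
 [-0.001 -0.024 -1.   ]
 [-1.    -0.004  0.001]]
t(mm) [  47.5    3.6 -365.7] pos [ 0.5399 -0.2255  0.248 ] F [-0.5  0.4  0.1]
w(deg) [-1.4  0.1  0.2]
```

Now down to tip ≈ 0.11 m behind the lid, then check.

```bash
python3 -m creep '[{"wx":0,"wy":0,"wz":0,"tx":0.04,"ty":0,"tz":0,"claw":1},{"wx":0,"wy":0,"wz":0,"tx":0.08,"ty":0,"tz":0,"claw":1},{"wx":0,"wy":0,"wz":0,"tx":0.12,"ty":0,"tz":0,"claw":1},{"wx":0,"wy":0,"wz":0,"tx":0.12,"ty":0,"tz":0,"claw":1},{"wx":0,"wy":0,"wz":0,"tx":0.12,"ty":0,"tz":0,"claw":1}]'
python3 - <<'E'
from workcell import bot
import cv2
a=bot.grab_frame("scene")[80:290,200:430];b=bot.grab_frame("side")[80:290,230:460]
cv2.imwrite("pics/l1.png",cv2.resize(cv2.hconcat([a,b]),None,fx=1.73,fy=1.73,interpolation=2))
E
```

```text
clock: 7.0
position: [0.5392, -0.2254, 0.1282]
tool_rot: [-1.445, 1.566, -3.039]
force: [0.4, -0.3, 1.3]
grip_width: 0.0
```

View pics/l1.png

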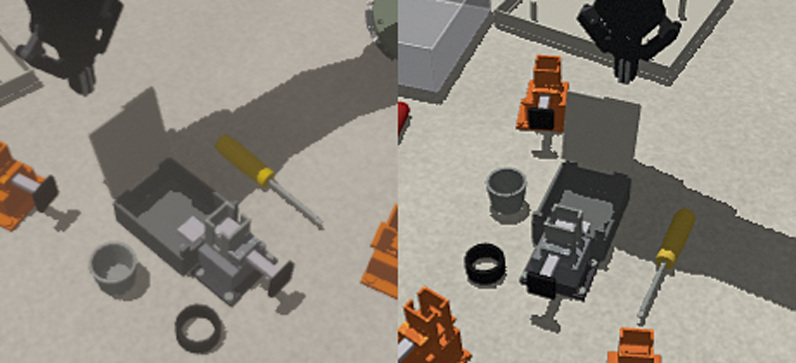

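```bash
python3 -m creep '[{"wx":0,"wy":0,"wz":0,"tx":0,"ty":0.002,"tz":-0.03,"claw":1},{"wx":0,"wy":0,"wz":0,"tx":0,"ty":0.002,"tz":-0.05,"claw":1},{"wx":0,"wy":0,"wz":0,"tx":0,"ty":0.002,"tz":-0.065,"claw":1},{"wx":0,"wy":0,"wz":0,"tx":0,"ty":0.002,"tz":-0.08,"claw":1},{"wx":0,"wy":0,"wz":0,"tx":0,"ty":0.002,"tz":-0.095,"claw":1},{"wx":0,"wy":0,"wz":0,"tx":0,"ty":0.002,"tz":-0.11,"claw":1},{"wx":0,"wy":0,"wz":0,"tx":0,"ty":0.002,"tz":-0.11,"claw":1}]'
python3 - <<'E'
from workcell import bot
import cv2
a=bot.grab_frame("scene")[80:290,200:430];b=bot.grab_frame("side")[80:290,230:460]
cv2.imwrite("pics/l2.png",cv2.resize(cv2.hconcat([a,b]),None,fx=1.73,fy=1.73,interpolation=2))
E
```

```text
clock: 7.8
position: [0.5451, -0.1136, 0.1299]
tool_rot: [-0.874, 1.569, -2.466]
force: [0.5, -0.1, 0.2]
grip_width: -0.0
```

View pics/l2.png

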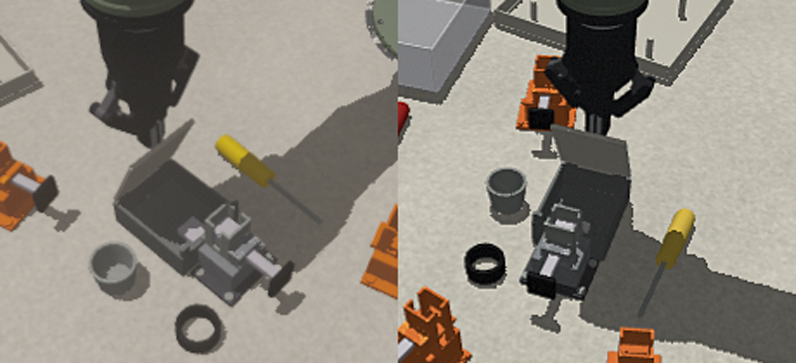

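```bash
python3 -m creep '[{"wx":0,"wy":0,"wz":0,"tx":0.005,"ty":0,"tz":-0.019,"claw":1},{"wx":0,"wy":0,"wz":0,"tx":0.015,"ty":0,"tz":-0.039,"claw":1},{"wx":0,"wy":0,"wz":0,"tx":0.03,"ty":0,"tz":-0.052,"claw":1},{"wx":0,"wy":0,"wz":0,"tx":0.042,"ty":0,"tz":-0.062,"claw":1},{"wx":0,"wy":0,"wz":0,"tx":0.042,"ty":0,"tz":-0.064,"claw":1}]'
python3 - <<'E'
from workcell import bot
import cv2
a=bot.grab_frame("scene")[80:290,200:430];b=bot.grab_frame("side")[80:290,230:460]
cv2.imwrite("pics/l3.png",cv2.resize(cv2.hconcat([a,b]),None,fx=1.73,fy=1.73,interpolation=2))
E
```

```text
clock: 8.4
position: [0.5456, -0.0515, 0.0861]
tool_rot: [-1.108, 1.566, -2.701]
force: [-1.4, 0.1, -0.0]
grip_width: -0.0001
```

View pics/l3.png

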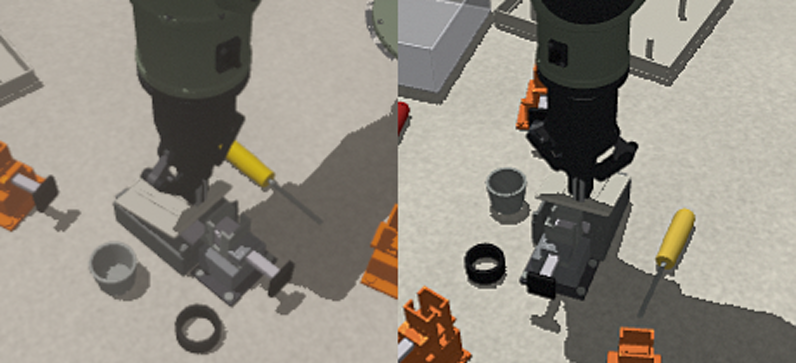

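```bash
python3 -m creep '[{"wx":0,"wy":0,"wz":0,"tx":0.008,"ty":0,"tz":-0.005,"claw":1},{"wx":0,"wy":0,"wz":0,"tx":0.014,"ty":0,"tz":-0.007,"claw":1},{"wx":0,"wy":0,"wz":0,"tx":0.018,"ty":0,"tz":-0.007,"claw":1}]';python3 -m creep '[{"wx":0,"wy":0,"wz":0,"tx":0.004,"ty":0,"tz":0,"claw":1},{"wx":0,"wy":0,"wz":0,"tx":0.007,"ty":0,"tz":0,"claw":1}]';python3 -m creep '[{"wx":0,"wy":0,"wz":0,"tx":0.003,"ty":0,"tz":0,"claw":1},{"wx":0,"wy":0,"wz":0,"tx":0.003,"ty":0,"tz":0,"claw":1}]'
```

```text
clock: 8.8
position: [0.5467, -0.0452, 0.0693]
tool_rot: [-0.706, 1.568, -2.3]
force: [-2.1, 3.6, 11.6]
grip_width: 0.0
clock: 9.0
position: [0.5466, -0.0452, 0.0619]
tool_rot: [-0.75, 1.568, -2.344]
force: [1.1, 0.2, 0.4]
grip_width: -0.0002
clock: 9.2
position: [0.5471, -0.0452, 0.0598]
tool_rot: [-0.338, 1.568, -1.932]
force: [-7.2, 2.6, 29.5]
grip_width: 0.0001
```

The force peaked, dropped to 0.4 N and then rose to 29.5 N against the stop, so the lid snapped shut. Lifting off.

```bash
python3 -m creep '[{"wx":0,"wy":0,"wz":0,"tx":-0.03,"ty":0,"tz":0.01,"claw":1},{"wx":0,"wy":0,"wz":0,"tx":-0.08,"ty":0,"tz":0.05,"claw":1},{"wx":0,"wy":0,"wz":0,"tx":-0.13,"ty":0,"tz":0.1,"claw":1},{"wx":0,"wy":0,"wz":0,"tx":-0.18,"ty":0,"tz":0.15,"claw":1},{"wx":0,"wy":0,"wz":0,"tx":-0.2,"ty":0,"tz":0.2,"claw":1},{"wx":0,"wy":0,"wz":0,"tx":-0.2,"ty":0,"tz":0.25,"claw":1},{"wx":0,"wy":0,"wz":0,"tx":-0.2,"ty":0,"tz":0.25,"claw":1},{"wx":0,"wy":0,"wz":0,"tx":-0.2,"ty":0,"tz":0.25,"claw":1}]'
python3 - <<'E'
from workcell import bot
import cv2,numpy as np,fit
a=bot.grab_frame("scene");b=bot.grab_frame("side")
p=np.load("p.npy");p[5]=0
D,C,L=fit.model(p)
o=[]
for n,im,x0,y0 in(("scene",a,240,140),("side",b,270,150)):
    k=cv2.resize(im[y0:y0+120,x0:x0+130],None,fx=3,fy=3,interpolation=2)
    for u,v in fit.proj(n,[L(s*46,r,2.5) for s in(1,-1) for r in(0,101.5)]+[D(s*17,79,z) for s in(1,-1) for z in(33,67)]): cv2.circle(k,(int((u-x0)*3),int((v-y0)*3)),3,(0,0,255),1)
    o.append(k)
cv2.imwrite("pics/f.png",cv2.hconcat(o))
cv2.imwrite("pics/fs.png",cv2.resize(a[185:250,290:380],None,fx=8,fy=8,interpolation=2))
E
```

```text
clock: 10.0
position: [0.5402, -0.3021, 0.2617]
tool_rot: [0.073, 1.565, -1.529]
force: [-0.4, 1.0, -0.8]
grip_width: 0.0001
```

View pics/f.png

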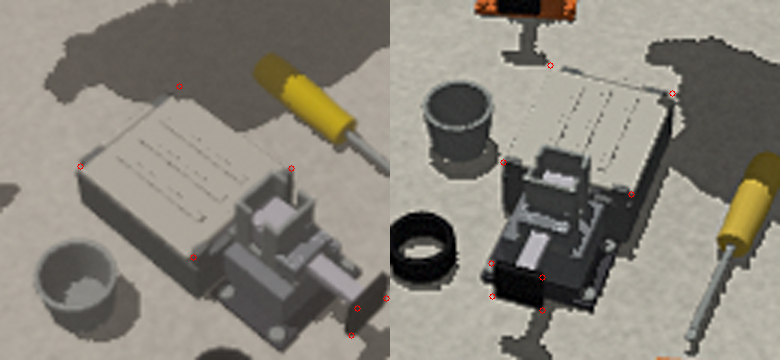

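View pics/fs.png

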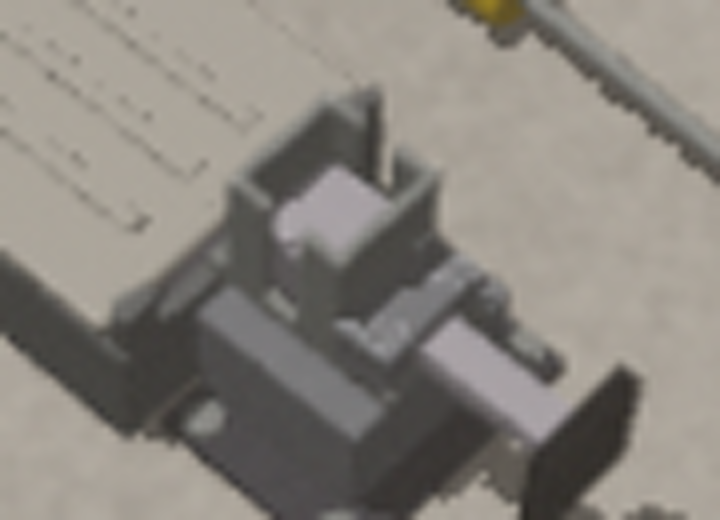

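Both pictures show the lid lying flat on the case at the shut corners, e.g. the outline around scene (304,226). The plunger is out, with its pad at scene ≈(366,240). Blocks are still in the magazine, and the pot, ring and screwdriver look unmoved. Handing in.

```bash
python3 -c "
from workcell import bot
bot.job_done()"
```

```text
the job is handed in; nothing more can be done
```

I issued one block from the grey dispenser into the case, shut the lid, and handed the job in at about 10 s of the 48 s allowed. No verdict was reported.

- **Plunger:** I pushed it with closed fingers to the hard stop, where the tool stalled at 23 N, then let it spring back. The pictures show it fully out.
- **Block:** block_1 lay flat in the case at about case (1, 23) mm before the lid was shut.
- **Lid:** The force rose to about 12 N, dropped to 0.4 N as the catches snapped, then rose to about 30 N when pressed against the stop. After I backed off, the pictures show the lid level and staying shut.
- **Magazine and bystanders:** The stack is one place lower with a block still in view. The pot, ring and screwdriver look unmoved by eye; I did not measure them.

**What failed or disagreed:**
- My first move call was refused because it left out some keys, and nothing moved.
- The pose fit from the two fixed cameras was off by up to about 2.7 pixels, mostly at the magazine and the lid's edge. The wrist view put the pad within about 1 mm of the fit.
- I could not measure the plunger and lid joint values directly; I judged them from forces and pictures.

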